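# Slide the catch tray between the candy jars and under the gumball spout

## Robot

A 6-joint arm with a two-finger parallel gripper is mounted at the origin on the work surface. World frame = base frame: x ahead of the robot, y to its left, z up, the work surface at z = 0. Lengths are in mm, angles in rad, forces in N, time in s.
With the tool pointing down it reaches from about 400 to 925 mm from the base axis. Payload 3.4 kg.
Tool frame: the origin (TCP) lies at the centre of the arm's flange, where the gripper is bolted on; the fingertips stand 173 mm ahead of it and the grasp point (between the pads) lies 155 mm ahead of it; x points along the fingers, z is the direction in which the jaws open and shut, and the axes are right-handed (so a half turn about x gives the same grasp; the last joint's range is limited). The gripper opens to 85 mm and grips with 20 to 120 N. Pads are 22 mm wide; open, the fingers measure 114 mm over their backs; the gripper's body (76 mm by 85 mm) begins 54 mm behind the grasp point. The pads swing forward as they close: fully open they stand 13 mm farther back than shut.
Start: joints at [1.26, 0.307, 1.506, -0, 1.328, -0.073], TCP at [135.474, 558.82, 404.705] pointing down, gripper open.
Joint ranges: [-3.12, 3.12], [-1.05, 2.28], [0.14, 2.33], [-1.42, 4.57], [0.1, 2.73], [-2.68, 2.68]. Speed limits (rad/s): [2.57, 2.57, 3.14, 3.14, 3.14, 3.14].

## Interface

Orientations are given as [roll, pitch, yaw] about the fixed x, y, z axes, in that order (R = Rz(yaw) Ry(pitch) Rx(roll)).
In Python, from bench import * gives the robot as it stands.
- The arm moves only by the tool carry_out, never from a script. Its argument "targets" is a list of rows, each a list of 5 numbers: the shift along the tool's x, y, z in cm, then the turn about the tool's x in degrees, then the opening, from 0 (shut) to 1 (fully open). A call has 1 to 8 rows; each row is the pose to reach, as a shift and turn from the pose commanded when the call began, along the tool's axes at that moment; what a row does not reach only later rows make up. A row lasts 1/8 s, in which the tool goes at most 62.5 mm and 10.7 degrees, less where a joint would pass 70% of its speed; a pose out of reach is approached as far as the arm can. A call with a gripper value outside its range is refused whole. The fingers move at their own pace and stop on an object; "squeeze" is the grip in N (left out, the last holds). Time passes only in rows, so rows that repeat a pose let the fingers close. It gives the time, the measured TCP pose, the force and the opening at its end, in the units of the state.
- get_obs(): the state, without advancing time (a new reading comes with each control period).
- get_image(name): name is "side" or "top" or "wrist"; returns (picture, depth): 384x512x3 uint8, blue, green, red; 384x512 float32, mm along the optical axis (not along the pixel's ray), 0 where there is no reading.
- camera_params(name): a dict with "K" (3x3 intrinsics, pixels), "D" ([k1, k2, p1, p2, k3] as OpenCV has them; the pictures are not rectified), "world_from_camera" (4x4, takes a point from camera to world coordinates). Camera axes: x right, y down, z forward; pixel columns grow to the right and rows downward; lengths in mm; the calibration is good to about 2 mm. A picture is of the moment at which its call begins: read the wrist's pose just before it. camera_params takes no time and is no camera call; for the wrist camera it gives the pose at the moment of the call.
- finish_job(): hands the job in, once; it reports no verdict.
The state is a dict: "t": time; "qpos": joint angles; "joint_vel": joint speeds; "joint_torque": joint torques, N m; "position": TCP position; "tool_rot": TCP orientation; "ft_force": force on the tool from outside, world axes, zero at the start; "torque": the same for the moment, N m; "grip_width": finger opening in mm.
Only numpy, scipy, OpenCV 4.12 (cv2) and the standard library are available. Lean on these libraries where they do the work, as an engineer would, in place of code of your own. Each camera call takes 0.05 s, during which the arm holds its last target. There are 200 camera calls.

## Task

Push the yellow catch tray across the table, through the narrow gap between the two candy jars, until its leading short end rests squarely against the front of the gumball dispenser under the spout. Only push it with the fingers: it stays flat on the table and is never lifted or carried. Leave everything else on the table where it stands, and finish with the hand clear.

Things in the scene. Friction and masses are not known exactly. Their poses are not given: they have to be found in the camera images.
- tray: Loose yellow open-topped tray, 90 mm long (its own x), 70 mm wide (its own y), 30 mm high, walls 5 mm, about 0.2 kg (varies). Origin at the centre of its underside, z up. It starts on the robot's right (-y) of the jars, its long side within about 40 degrees of the gap's direction. Both short ends are alike, either may lead. Only its 70 mm width fits the gap
- dispenser: Gumball dispenser fixed to the table: red pedestal 140 x 140 mm, 135 mm high, under a clear globe 168 mm across; 310 mm tall. Origin at the centre of its underside, z up. Its front, a flat upright face 70 mm from the origin on its own -x side, looks roughly towards world -y. Nothing on the front sticks out past 100 mm from the origin. Tray home: centre at x = -115 mm, y = 0 in this frame.
- spout_tip (a point): Middle of the outer end of the steel spout on the dispenser's front, at x = -100 mm, y = 0, 52 mm above the table in the dispenser's frame; the spout is 50 mm wide and lies 49 to 67 mm above the table. The crank lever above it is not needed. With the tray home its long side runs along the dispenser's x and it reaches under the spout
- jar_left: Squat clear candy jar with a blue lid, 68 mm in diameter, 50 mm tall, fixed to the table. Origin at the centre of its underside. It stands at x = -165 mm, y = +72 mm in the dispenser's frame, so that 76 mm is left between the two jars at the narrowest place.
- jar_right: The same with a green lid, at x = -165 mm, y = -72 mm in the dispenser's frame. The open way to the gap lies on the -x side of the jars; the tray's rear end is 5 mm past the jars' centre line when home.
- bowl: Stainless steel bowl, 120 mm across, 50 mm high, loose; origin at the centre of its underside. Leave alone.
- ball_center (a point): Centre of the blue plastic ball, 40 mm in diameter, that lies in the steel bowl. Leave alone.
- puzzle_cube: Wooden puzzle cube, 57 mm, loose; origin at the centre of its underside. Leave alone.
- clacker: Orange plastic noisemaker clacker lying flat, 183 mm long along its own x (from -90 to +93 mm), 55 mm wide, 23 mm high, loose. Leave alone.
- mug: Blue mug, 80 mm in diameter, 90 mm tall, handle on its own +y side, loose; origin at the centre of its underside. Leave alone.
- coasters: Stack of round coasters, 96 mm in diameter, 26 mm high, loose; origin at the centre of its underside. Leave alone.
- card_box: Blue box of playing cards lying flat, 65 x 90 x 20 mm, loose; origin at the centre of its underside. Leave alone.
There are look-alikes about, which are no part of the job. Several things look just like the tray: the one meant starts farthest to the robot's right.

How it is judged (in metres and radians):
On the way:
1. the tray's front end is between the jars, on the table (x of tray in the frame of dispenser between -0.205 and -0.13 m and y of tray in the frame of dispenser between -0.02 and 0.02 m and height (world z) of tray below 0.006 m), for 0.05 s.
At the end, for the whole second after the job is handed in: The tray lies flat and at rest, through the gap, with its front end within 5 mm of the dispenser's front face, centred under the spout within 12 mm and square to it within 0.12 rad (x of tray in the frame of dispenser between -0.12 and -0.11 m and y of tray in the frame of dispenser between -0.012 and 0.012 m and angle between the x axis of tray and the x axis of dispenser, either way round below 0.12 rad and height (world z) of tray below 0.004 m and angle between tray's own z axis and vertical below 0.05 rad and linear speed of tray below 0.01 m/s); the robot touches nothing.
It fails at once if the tray is lifted or tipped (height (world z) of tray above 0.012 m or angle between tray's own z axis and vertical above 0.2 rad).
It fails at once if the bowl, puzzle cube, clacker, mug, coasters or card box is moved more than 15 mm (distance of any of bowl, puzzle_cube, clacker, mug, coasters, card_box from where it was at the start of the episode above 0.015 m).
It fails at once if the ball leaves the bowl (horizontal distance between ball_center and bowl above 0.07 m).
It also fails if it takes over 64 s, if anything falls off the work surface, if the arm or the gripper's body presses on something with over 40 N, if the wrist force passes 120 N, or if a joint passes its speed limit or range.

## Working session

There is one attempt and no reset: what is moved stays moved. The work goes in short steps, Python scripts to look and compute and a tool call to move; the robot and the scene stay as the last step left them, time stands still between calls to the robot, and variables do not carry over. Pictures are saved under pics/ and viewed, about 8 in all and at most 12, crops included, and the job is handed in when it is done.

Besides the shell and the picture viewer there is one more tool, called as name(argument=value, ...), one argument or row to a line, values as JSON. carry_out: Moves the arm, as the interface text tells. Its arguments: {"type":"object","properties":{"targets":{"type":"array","items":{"type":"array","items":{"type":"number"}}},"squeeze":{"type":"number"}},"required":["targets"]}

```bash
mkdir -p pics; cat > h.py <<'E'
from bench import *
import numpy as np, cv2
def pts(name):
    im,d=get_image(name); c=camera_params(name)
    h,w=d.shape; u,v=np.meshgrid(np.arange(w),np.arange(h))
    n=cv2.undistortPoints(np.stack([u,v],-1).reshape(-1,1,2).astype(float),np.array(c["K"]),np.array(c["D"])).reshape(h,w,2)
    P=np.dstack([n[...,0]*d,n[...,1]*d,d]); T=np.array(c["world_from_camera"])
    W=P@T[:3,:3].T+T[:3,3]; W[d<=0]=np.nan
    return im,W
E
python3 - <<'E'
from h import *
o=get_obs();print(o)
a=[]
for n in("top","side"):
    im,W=pts(n); np.savez(n+"0.npz",im=im,W=W); cv2.imwrite(f"pics/{n}0.png",im)
    print(n,camera_params(n)["world_from_camera"])
    hsv=cv2.cvtColor(im,cv2.COLOR_BGR2HSV); m=cv2.inRange(hsv,(18,90,80),(36,255,255))
    k,l,s,c=cv2.connectedComponentsWithStats(m)
    for i in range(1,k):
        if s[i,4]>80: print(c[i].round(),s[i,4],np.nanmedian(W[l==i],0).round(),np.nanpercentile(W[l==i],[2,98],axis=0).round().tolist())
E
```

```text
{'t': 0.0, 'qpos': array([ 1.25950637e+00,  3.07598583e-01,  1.50767571e+00, -2.09112710e-05,
        1.32838893e+00, -7.34844236e-02]), 'joint_vel': array([ 0.00050908,  0.00016817, -0.00050059,  0.00124679, -0.00216032,
       -0.00027644]), 'joint_torque': array([-1.99955670e-03, -4.57546198e+01, -2.51915663e+01, -5.14418898e-04,
        1.35887964e-02,  3.29671565e-06]), 'position': array([135.36860511, 558.49173237, 403.76513619]), 'tool_rot': array([ 3.0779069 ,  1.56872566, -1.87228258]), 'ft_force': array([0.36794969, 0.69026569, 0.22495854]), 'torque': array([-0.02690586,  0.01593314, -0.00379247]), 'grip_width': 85.28411792585857}
top [[ 3.46183733e-03 -9.81928797e-01  1.89219062e-01  3.47544486e+02]
 [-9.99889045e-01 -6.57433990e-04  1.48816923e-02 -6.35381044e+00]
 [-1.44883632e-02 -1.89249585e-01 -9.81822123e-01  1.17569925e+03]
 [ 0.00000000e+00  0.00000000e+00  0.00000000e+00  1.00000000e+00]]
[ 27. 128.] 11202 [ 986. 1206. -742.] [[456.0, 533.0, -760.0], [1826.0, 1426.0, 138.0]]
[490.  59.] 4514 [ 1478. -1274.  -750.] [[1093.0, -1369.0, -761.0], [1820.0, -1120.0, -739
[... 2400 characters left out ...]
343.0, -758.0], [1057.0, -1250.0, -742.0]]
[ 23. 189.] 1571 [ 1214. -1228.  -750.] [[1079.0, -1369.0, -759.0], [1360.0, -1110.0, -741.0]]
[241. 179.] 900 [534. -83.   9.] [[491.0, -143.0, 0.0], [574.0, -33.0, 32.0]]
[305. 179.] 906 [389.  23.  11.] [[344.0, -24.0, 1.0], [438.0, 76.0, 32.0]]
[ 55. 181.] 228 [ 1045. -1166.  -750.] [[1009.0, -1230.0, -758.0], [1080.0, -1110.0, -741.0]]
[351. 201.] 556 [332. 155.   7.] [[293.0, 121.0, -1.0], [411.0, 198.0, 33.0]]
[425. 258.] 545 [326. 396.  27.] [[281.0, 346.0, 24.0], [364.0, 433.0, 30.0]]
[216. 303.] 1361 [789. 169.   7.] [[747.0, 123.0, 1.0], [833.0, 220.0, 33.0]]
[459. 362.] 3911 [506. 574. 136.] [[451.0, 525.0, 133.0], [601.0, 659.0, 139.0]]
```

View pics/top0.png

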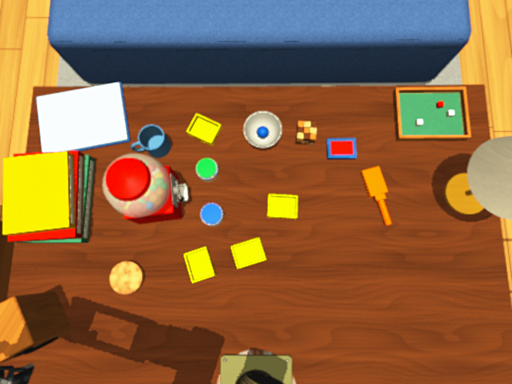

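View pics/side0.png

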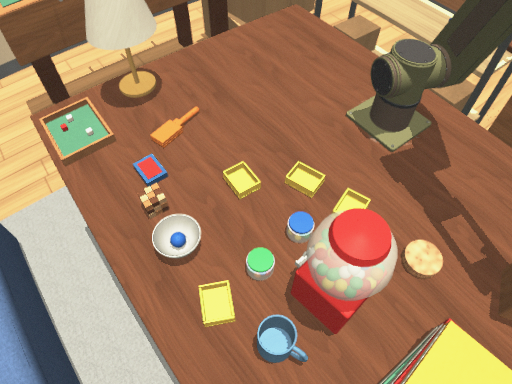

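The top view shows four yellow trays at pixels (204,129), (282,206), (248,253) and (199,264). The one at (282,206), world about (539,-81), is farthest towards -y, so it is the tray meant. Next I measure the jars, the dispenser face and this tray, and confirm it in a crop.

```bash
cat >> h.py <<'E'
def fr(A):
    # yellow tray pose near given xy from several views: pts = list of (im,W)
    pass
def tray(im,W,near,r=75):
    hsv=cv2.cvtColor(im,cv2.COLOR_BGR2HSV); m=cv2.inRange(hsv,(18,90,60),(36,255,255))>0
    m&=(np.hypot(W[...,0]-near[0],W[...,1]-near[1])<r)&(W[...,2]<45)
    m&=W[...,2]>20
    Q=W[m][:,:2].astype(np.float32)
    (cx,cy),(w,h),a=cv2.minAreaRect(Q)
    if w<h: a+=90
    a=(a+0)%180
    return np.array([cx,cy]),(round(max(w,h),1),round(min(w,h),1)),a,m.sum()
E
python3 - <<'E'
from h import *
from scipy.optimize import least_squares
for n in("top","side"):
    f=np.load(n+"0.npz"); im,W=f["im"],f["W"]
    print(n,"tray",tray(im,W,(537,-81)))
    hsv=cv2.cvtColor(im,cv2.COLOR_BGR2HSV)
    C={}
    for nm,lo,hi in(("green",(50,100,50),(75,255,255)),("blue",(100,120,60),(125,255,255))):
        m=(cv2.inRange(hsv,lo,hi)>0)&(abs(W[...,2]-50)<6)&(W[...,0]>300)&(W[...,0]<750)&(W[...,1]>50)&(W[...,1]<250)
        Q=W[m][:,:2]; (c,r)=cv2.minEnclosingCircle(Q.astype(np.float32))
        print(nm,c,r,Q.mean(0),m.sum(),np.median(W[m][:,2])); C[nm]=np.array(c)
    d=C["blue"]-C["green"]; yd=d/np.linalg.norm(d); xd=np.array([yd[1],-yd[0]])
    mid=(C["blue"]+C["green"])/2; print("sep",np.linalg.norm(d),"mid",mid,"xdir",xd,np.degrees(np.arctan2(xd[1],xd[0])),"disp",mid+165*xd,"home",mid+50*xd)
    m=(cv2.inRange(hsv,(0,120,60),(8,255,255))|cv2.inRange(hsv,(172,120,60),(180,255,255)))>0
    m&=(W[...,2]>5)&(W[...,2]<140)&(abs(W[...,0]-570)<130)&(abs(W[...,1]-330)<150)
    L=(W[m][:,:2]-mid)@np.stack([xd,yd],1)+[-165,0]
    print("red in disp frame",np.percentile(L,[1,5,25,50,75,95,99],axis=0).round(1).tolist(),m.sum())
    # neighbours around tray
t=np.load("top0.npz")["im"]; s=np.load("side0.npz")["im"]
a=cv2.resize(t[110:300,160:360],None,fx=3,fy=3); a=a[:570]
cv2.imwrite("pics/crop.png",a)
E
```

```text
top tray (array([536.4854126 , -78.64597321]), (89.5, 71.2), 86.32550048828125, np.int64(191))
green (651.6188354492188, 156.0074920654297) 30.799633026123047 [651.24108056 156.07597601] 298 49.976773602274875
blue (509.1029052734375, 137.0094451904297) 29.86200523376465 [508.8919642  136.92115472] 309 50.26061978781922
sep 143.77661888823528 mid [580.36087036 146.50846863] xdir [-0.13213586  0.99123162] 97.5930328549521 disp [558.55845382 310.06168514] home [573.75407747 196.07004939]
red in disp frame [[-70.1, -65.1], [-69.8, -58.1], [-67.5, 42.4], [-49.6, 65.4], [-2.8, 68.8], [54.1, 69.3], [63.4, 69.5]] 743
side tray (array([537.68756104, -79.1104126 ]), (93.1, 70.3), 86.46087646484375, np.int64(290))
green (653.0830688476562, 156.38592529296875) 30.535781860351562 [653.72741417 156.84821632] 487 50.97359851264662
blue (511.2724304199219, 136.23593139648438) 31.850454330444336 [511.28956091 138.15312811] 412 50.75289238236206
sep 143.23504956996373 mid [582.17774963 146.31092834] xdir [-0.14067782  0.99005543] 98.08707040440903 disp [558.96591005 309.6700741 ] home [575.14385885 195.81369979]
red in disp frame [[-68.0, -72.5], [-62.2, -72.0], [-33.3, -71.0], [10.0, -70.0], [45.5, -64.3], [66.3, -42.1], [69.3, -19.8]] 2042
```

View pics/crop.png

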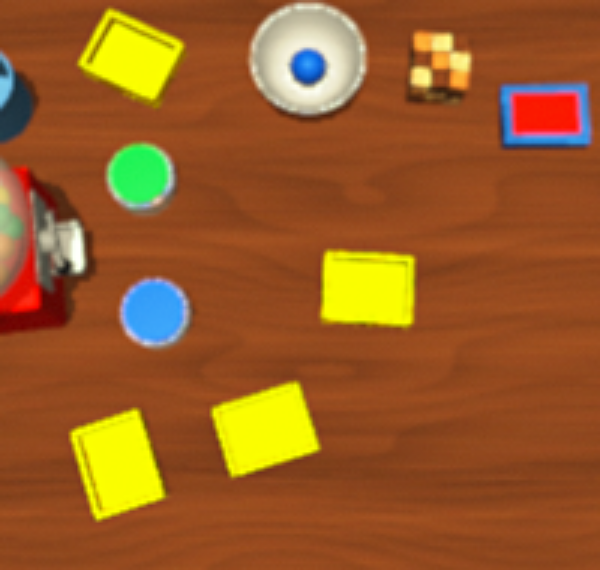

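The crop confirms the tray: it is the plain yellow one right of the jars, at crop (368,288), and no other tray lies farther right. The two views agree within about 2 mm.

Plan: push the tray's long side with two fingers until it is on the gap axis and square, then push its rear end through the gap.

```bash
cat >> h.py <<'E'
from scipy.spatial.transform import Rotation as Ro
MID=np.array([581.2,146.4]); TH=97.85; XD=np.array([np.cos(np.radians(TH)),np.sin(np.radians(TH))]); YD=np.array([-XD[1],XD[0]])
def d2w(x,y): return MID+(x+165)*XD+y*YD
def w2d(p): L=np.asarray(p)[:2]-MID; return np.array([L@XD-165,L@YD])
def plan(wps):
    o=get_obs(); R=Ro.from_euler("xyz",o["tool_rot"]); M=R.as_matrix(); j=M[:,2]
    print("t",o["t"],"pos",o["position"].round(1),"disp",w2d(o["position"]).round(1),"jaw",np.degrees(np.arctan2(j[1],j[0])).round(1),"xaxis",M[:,0].round(3),"F",o["ft_force"].round(1),"w",o["grip_width"],"q",o["qpos"].round(2))
    for x,y,z,jaw in wps:
        s=M.T@(np.array([x,y,z])-o["position"])/10
        t=-((jaw-np.degrees(np.arctan2(j[1],j[0]))+90)%180-90)
        print((x,y,z,jaw),"->",s.round(2),"turn",round(t,1))
E
python3 -c "
from h import *
plan([(390,230,400,97.85),(463,-89,300,97.85),(463,-89,180,97.85),(565,-75,180,97.85)])
R=Ro.from_euler('xyz',get_obs()['tool_rot']);print((R*Ro.from_euler('x',10,degrees=True)).as_matrix()[:,2],R.as_matrix()[:,2])"
```

```text
t 0.1 pos [135.4 558.5 403.9] disp [304.2 385.4] jaw 76.4 xaxis [-0.001 -0.002 -1.   ] F [-0.1  0.4 -0.2] w 85.51206850559397 q [ 1.26  0.31  1.51 -0.    1.33 -0.07]
(390, 230, 400, 97.85) -> [  0.43 -32.48 -25.93] turn -21.5
(463, -89, 300, 97.85) -> [ 10.49 -47.09 -55.19] turn -21.5
(463, -89, 180, 97.85) -> [ 22.49 -47.1  -55.17] turn -21.5
(565, -75, 180, 97.85) -> [ 22.48 -56.68 -51.41] turn -21.5
[ 0.40073295  0.91619298 -0.00187714] [ 0.23554937  0.97186056 -0.00188382]
```

carry_out(
  targets=[
    [0.4,-32.5,-26,-21.5,0.6],
    [0.4,-32.5,-26,-21.5,0.6],
    [0.4,-32.5,-26,-21.5,0.6],
    [0.4,-32.5,-26,-21.5,0.6],
    [0.4,-32.5,-26,-21.5,0.6],
    [0.4,-32.5,-26,-21.5,0.6],
    [0.4,-32.5,-26,-21.5,0.6],
    [0.4,-32.5,-26,-21.5,0.6],
  ],
)

```text
t: 1.1
position: [391.7, 227.2, 400.4]
tool_rot: [3.052, 1.57, -1.529]
ft_force: [1.3, 0.2, -0.1]
grip_width: 51.4
```

```bash
python3 -c "
from h import *
plan([(463,-89,300,97.85),(463,-89,180,97.85)])"
```

```text
t 1.1 pos [391.7 227.2 400.4] disp [-59.  176.7] jaw 97.6 xaxis [ 0.    -0.001 -1.   ] F [ 1.3  0.2 -0.1] w 51.433915881321816 q [ 0.43  0.14  1.75 -0.    1.25 -1.27]
(463, -89, 300, 97.85) -> [ 10.07  -2.9  -32.28] turn -0.3
(463, -89, 180, 97.85) -> [ 22.07  -2.9  -32.27] turn -0.3
```

carry_out(
  targets=[
    [0,-2.9,-32.3,0,0.6],
    [0,-2.9,-32.3,0,0.6],
    [0,-2.9,-32.3,0,0.6],
    [0,-2.9,-32.3,0,0.6],
    [0,-2.9,-32.3,0,0.6],
    [0,-2.9,-32.3,0,0.6],
    [10,-2.9,-32.3,0,0.6],
    [10,-2.9,-32.3,0,0.6],
  ],
)

```text
t: 2.1
position: [462.0, -84.9, 298.7]
tool_rot: [0.856, 1.568, 2.565]
ft_force: [-0.5, -0.2, 0.0]
grip_width: 51.4
```

```bash
python3 -c "
from h import *
plan([(463,-89,181,97.85)])
im,W=pts('wrist');cv2.imwrite('pics/w1.png',im);print(tray(im,W,(537,-79)))"
```

```text
t 2.1 pos [462.  -84.9 298.7] disp [-377.9  149.7] jaw 97.9 xaxis [-0.002  0.002 -1.   ] F [-0.5 -0.2  0. ] w 51.441981151032195 q [-0.27  0.28  1.87  0.    1.   -1.98]
(463, -89, 181, 97.85) -> [11.77 -0.07 -0.44] turn 0.0
(array([534.52557373, -79.71282196]), (89.5, 71.3), 86.48399353027344, np.int64(1612))
```

View pics/w1.png

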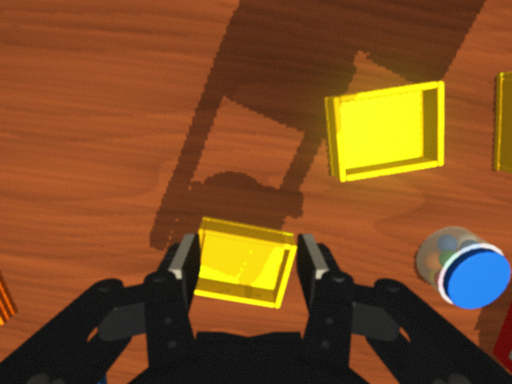

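The wrist view shows the tray at (245,262), still in the measured pose, with the fingers clear of it. I lower beside the long side and start pushing.

carry_out(
  targets=[
    [6,0,-0.4,0,0.6],
    [11.8,0,-0.4,0,0.6],
    [11.8,0,-0.4,0,0.6],
    [11.8,0,-0.4,0,0.6],
  ],
)

```text
t: 2.65
position: [464.5, -89.8, 184.2]
tool_rot: [-1.835, 1.569, -0.126]
ft_force: [0.6, 0.0, 0.5]
grip_width: 51.0
```

```bash
python3 -c "
from h import *
plan([(530,-80,181,97.85),(565,-75,181,97.85)])"
```

```text
t 2.65 pos [464.5 -89.8 184.2] disp [-383.   147.9] jaw 97.9 xaxis [ 0.001 -0.    -1.   ] F [0.6 0.  0.5] w 50.99048294952798 q [-0.28  0.46  1.98  0.    0.7  -1.99]
(530, -80, 181, 97.85) -> [ 0.33 -6.62  0.06] turn 0.1
(565, -75, 181, 97.85) -> [  0.33 -10.16   0.07] turn 0.1
```

Pushing along tool -y, slowly, to 6 cm first.

carry_out(
  targets=[
    [0,-1.2,0,0,0.6],
    [0,-2,0,0,0.6],
    [0,-2.7,0,0,0.6],
    [0,-3.4,0,0,0.6],
    [0,-4.1,0,0,0.6],
    [0,-4.8,0,0,0.6],
    [0,-5.4,0,0,0.6],
    [0,-6,0,0,0.6],
  ],
)

```text
t: 3.65
position: [523.3, -82.1, 182.5]
tool_rot: [1.046, 1.57, 2.754]
ft_force: [-0.9, 1.1, -0.4]
grip_width: 51.2
```

```bash
python3 -c "
from h import *
plan([(565,-75,182,97.85)])
for n in ('top','wrist'):
    im,W=pts(n);c,s,a,k=tray(im,W,(570,-75)); print(n,c,s,a,k,'disp',w2d(c),a-TH)"
```

```text
t 3.65 pos [523.3 -82.1 182.5] disp [-383.4   88.5] jaw 97.9 xaxis [-0.  0. -1.] F [-0.9  1.1 -0.4] w 51.158375304246 q [-0.24  0.51  1.86  0.    0.77 -1.94]
(565, -75, 182, 97.85) -> [ 0.05 -4.23  0.13] turn 0.0
top [594.6361084  -51.68011856] (0.0, 0.0) 0.0 1 disp [-363.05902071   13.74360561] -97.85
wrist [536.97351074 -80.86157227] (53.7, 8.2) 98.36581325531006 1940 disp [-384.09145185   74.85145493] 0.5158132553100643
```

carry_out(
  targets=[
    [0,-0.6,0,0,0.6],
    [0,-1.2,0,0,0.6],
    [0,-1.8,0,0,0.6],
    [0,-2.4,0,0,0.6],
    [0,-3,0,0,0.6],
    [0,-3.6,0,0,0.6],
    [0,-4,0,0,0.6],
    [0,-4,0,0,0.6],
  ],
)

```text
t: 4.75
position: [563.3, -76.7, 182.8]
tool_rot: [-1.854, 1.57, -0.145]
ft_force: [0.5, -0.1, 0.8]
grip_width: 51.3
```

carry_out(
  targets=[
    [0,2,0,0,0.6],
    [0,5,0,0,0.6],
    [-6,5,0,0,0.6],
    [-10,5,0,0,0.6],
    [-10,5,0,0,0.6],
  ],
)

```text
t: 5.38
position: [514.7, -83.9, 286.4]
tool_rot: [-1.942, 1.562, -0.234]
ft_force: [0.1, -0.4, -0.3]
grip_width: 51.3
```

```bash
python3 -c "
from h import *
plan([])
for n in ('top','side','wrist'):
    im,W=pts(n);cv2.imwrite(f'pics/{n}2.png',im);c,s,a,k=tray(im,W,(610,-69)); print(n,c,s,a,k,'disp',w2d(c),a-TH)"
```

```text
t 5.375 pos [514.7 -83.9 286.4] disp [-384.1   97.4] jaw 97.9 xaxis [ 0.009 -0.002 -1.   ] F [ 0.1 -0.4 -0.3] w 51.29415453550055 q [-0.24  0.35  1.78  0.    1.   -1.95]
top [611.85906982 -36.8793602 ] (74.6, 46.8) 167.59806060791016 31 disp [-350.74927381   -5.33944917] 69.74806060791016
side [609.39190674 -64.22108459] (90.7, 70.9) 97.8105902671814 316 disp [-377.49781429    0.83892996] -0.03940973281859783
wrist [608.11975098 -66.63252258] (90.6, 71.5) 98.20602416992188 2431 disp [-379.71290359    2.42851886] 0.3560241699218807
```

The tray is square (within 0.4°) and about 1 to 2 mm off the gap axis. Next I move behind it with the jaw axis across its rear end.

```bash
python3 -c "
from h import *
print(d2w(-468,1))
plan([(*d2w(-468,1),286,7.85)])"
```

```text
[ 621.59314468 -153.89717592]
t 5.525 pos [512.6 -83.4 282.2] disp [-383.3   99.3] jaw 97.9 xaxis [-0.001  0.    -1.   ] F [ 0.4 -0.9 -1.1] w 51.25452282045951 q [-0.24  0.36  1.79  0.    1.   -1.95]
(np.float64(621.5931446771383), np.float64(-153.8971759159446), 286, 7.85) -> [-0.39 -9.83 -8.48] turn -90.0
```

carry_out(
  targets=[
    [-0.4,-9.8,-8.5,90,0.3],
    [-0.4,-9.8,-8.5,90,0.3],
    [-0.4,-9.8,-8.5,90,0.3],
    [-0.4,-9.8,-8.5,90,0.3],
    [-0.4,-9.8,-8.5,90,0.3],
    [-0.4,-9.8,-8.5,90,0.3],
    [-0.4,-9.8,-8.5,90,0.3],
    [-0.4,-9.8,-8.5,90,0.3],
  ],
)

```text
t: 6.52
position: [621.3, -154.1, 284.2]
tool_rot: [2.628, 1.566, 2.831]
ft_force: [0.1, 0.1, 0.3]
grip_width: 25.5
```

```bash
python3 -c "
from h import *
plan([(*d2w(-468,1),280,7.85),(*d2w(-468,1),181,7.85)])"
```

```text
t 6.525 pos [ 621.3 -154.1  284.2] disp [-468.1    1.4] jaw 11.6 xaxis [-0.004  0.001 -1.   ] F [0.1 0.1 0.3] w 25.512142316048298 q [-0.31  0.5   1.51  0.    1.13 -0.51]
(np.float64(621.5931446771383), np.float64(-153.8971759159446), 280, 7.85) -> [0.42 0.01 0.04] turn 3.7
(np.float64(621.5931446771383), np.float64(-153.8971759159446), 181, 7.85) -> [ 1.032e+01 -1.000e-02  8.000e-02] turn 3.7
```

carry_out(
  targets=[
    [4,0,0,4,0.3],
    [10.1,0,0,4,0.3],
    [10.1,0,0,4,0.3],
    [10.1,0,0,4,0.3],
    [10.1,0,0,4,0.3],
  ],
)

```text
t: 7.15
position: [623.1, -154.7, 188.1]
tool_rot: [-0.447, 1.566, -0.308]
ft_force: [0.5, -0.0, -0.5]
grip_width: 25.6
```

```bash
python3 -c "
from h import *
plan([(*d2w(-380,1),182,7.85),(*d2w(-171,1),182,7.85)])
for n in ('side','wrist'):
    im,W=pts(n);c,s,a,k=tray(im,W,(609,-65)); print(n,c,s,a,k,'disp',w2d(c),a-TH)"
```

```text
t 7.15 pos [ 623.1 -154.7  188.1] disp [-4.69e+02 -4.00e-01] jaw 7.9 xaxis [ 0.004 -0.001 -1.   ] F [ 0.5 -0.  -0.5] w 25.642779567913824 q [-0.31  0.61  1.6   0.    0.93 -0.45]
(np.float64(609.5740948878798), np.float64(-66.7218213588031), 182, 7.85) -> [ 0.59  8.9  -0.13] turn 0.1
(np.float64(581.028851638391), np.float64(140.31964571440787), 182, 7.85) -> [ 0.55 29.8  -0.09] turn 0.1
side [608.5345459  -64.65259552] (91.8, 71.3) 98.32549381256104 313 disp [-377.8081831     1.74719231] 0.47549381256104084
wrist [610.10150146 -75.6219635 ] (71.5, 70.8) 97.93368768692017 7132 disp [-388.88877242    1.69311814] 0.0836876869201717
```

carry_out(
  targets=[
    [0.1,1.5,-0.1,0,0.3],
    [0.2,3,-0.1,0,0.3],
    [0.2,4,-0.1,0,0.3],
    [0.2,5,-0.1,0,0.3],
    [0.2,6,-0.1,0,0.3],
    [0.2,7,-0.1,0,0.3],
    [0.2,8,-0.1,0,0.3],
    [0.2,9,-0.1,0,0.3],
  ],
)

```text
t: 8.25
position: [608.4, -64.7, 183.7]
tool_rot: [-1.01, 1.571, -0.871]
ft_force: [0.1, -2.2, 1.5]
grip_width: 25.8
```

```bash
python3 -c "
from h import *
plan([(*d2w(-300,1),182,7.85)])
for n in ('side','wrist'):
    im,W=pts(n);cv2.imwrite(f'pics/{n}3.png',im);c,s,a,k=tray(im,W,d2w(-325,1)); print(n,c,s,a,k,'disp',w2d(c),a-TH)"
```

```text
t 8.25 pos [608.4 -64.7 183.7] disp [-377.8    1.9] jaw 7.9 xaxis [ 0. -0. -1.] F [ 0.1 -2.2  1.5] w 25.8077989578162 q [-0.17  0.59  1.67 -0.    0.88 -0.31]
(np.float64(598.647685988554), np.float64(12.528500965870945), 182, 7.85) -> [0.17 7.78 0.1 ] turn 0.1
side [600.85931396 -10.03242874] (96.9, 71.4) 97.47860527038574 334 disp [-322.65157629    1.89047141] -0.37139472961425213
wrist [601.24188232 -10.43044281] (94.8, 70.8) 98.04339790344238 11021 disp [-323.09811181    1.5658489 ] 0.1933979034423885
```

View pics/side3.png

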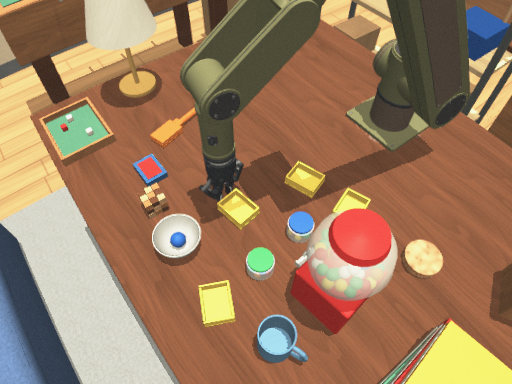

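Side view: the tray is at (238,208), square in front of the fingers and heading for the gap between the lids at (260,262) and (300,226). The bowl and cube have not moved. I continue the push with a slight sideways trim.

carry_out(
  targets=[
    [0.1,1,0,0,0.3],
    [0.1,2,0.05,0,0.3],
    [0.1,3,0.05,0,0.3],
    [0.1,4,0.1,0,0.3],
    [0.1,5,0.1,0,0.3],
    [0.1,6,0.15,0,0.3],
    [0.1,6.6,0.15,0,0.3],
    [0.1,7,0.15,0,0.3],
  ],
)

```text
t: 9.35
position: [600.2, 4.7, 182.7]
tool_rot: [-3.126, 1.571, -2.987]
ft_force: [0.1, -1.2, 0.7]
grip_width: 25.5
```

```bash
python3 -c "
from h import *
plan([(*d2w(-220,0.5),182,7.85)])
for n in ('side','wrist'):
    im,W=pts(n);c,s,a,k=tray(im,W,d2w(-252,1),65); print(n,c,s,a,k,'disp',w2d(c),a-TH)
    if n=='wrist':cv2.imwrite(f'pics/{n}4.png',im)"
```

```text
t 9.35 pos [600.2   4.7 182.7] disp [-307.9    0.6] jaw 8.0 xaxis [-0. -0. -1.] F [ 0.1 -1.2  0.7] w 25.455153691020264 q [-0.06  0.58  1.7  -0.    0.86 -0.2 ]
(np.float64(588.2165916037574), np.float64(91.8471133461658), 182, 7.85) -> [0.07 8.79 0.02] turn 0.1
side [593.28649902  59.06047821] (96.8, 70.2) 97.80833053588867 350 disp [-2.53171841e+02 -4.43951905e-02] -0.04166946411132244
wrist [593.47680664  57.8396225 ] (94.5, 70.6) 98.0208158493042 11158 disp [-2.54407248e+02 -6.61748315e-02] 0.1708158493042049
```

View pics/wrist4.png

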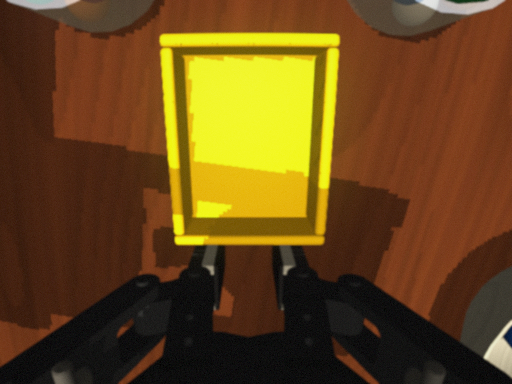

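Wrist view: the tray's front edge spans columns 160 to 340, and the jar bases start near columns 155 and 350, so it is centred on the gap. I push on into the gap.

carry_out(
  targets=[
    [0.1,0.9,0,0,0.3],
    [0.1,1.9,0,0,0.3],
    [0.1,2.9,0,0,0.3],
    [0.1,3.9,0,0,0.3],
    [0.1,4.9,0,0,0.3],
    [0.1,5.9,0,0,0.3],
    [0.1,6.9,0,0,0.3],
    [0.1,7.9,0,0,0.3],
  ],
)

```text
t: 10.45
position: [589.3, 83.2, 181.8]
tool_rot: [-0.739, 1.571, -0.601]
ft_force: [0.2, -2.4, 2.1]
grip_width: 25.6
```

```bash
python3 -c "
from h import *
plan([(*d2w(-171,0),182,7.85)])
for n in ('side','wrist'):
    im,W=pts(n);c,s,a,k=tray(im,W,d2w(-174,0),65); print(n,c,s,a,k,'disp',w2d(c),a-TH)"
```

```text
t 10.45 pos [589.3  83.2 181.8] disp [-228.7    0.6] jaw 7.9 xaxis [ 0. -0. -1.] F [ 0.2 -2.4  2.1] w 25.60867616625117 q [ 0.07  0.57  1.71 -0.    0.86 -0.07]
(np.float64(582.0194806674494), np.float64(140.45622582564945), 182, 7.85) -> [-0.02  5.77  0.07] turn 0.1
side [577.61749268 138.64022827] (95.2, 81.0) 100.86070251464844 368 disp [-172.19775588    4.60876624] 3.010702514648443
wrist [584.72338867 137.48774719] (102.4, 94.6) 8.096037864685059 13163 disp [-174.30996116   -2.27313462] -89.75396213531494
```

carry_out(
  targets=[
    [0,0.9,0,0,0.3],
    [0,1.8,0,0,0.3],
    [0,2.7,0,0,0.3],
    [0,3.5,0,0,0.3],
    [0,4.2,0,0,0.3],
    [0,4.8,0,0,0.3],
    [0,5.1,0,0,0.3],
    [0,5.3,0,0,0.3],
  ],
)

```text
t: 11.55
position: [582.0, 135.1, 181.7]
tool_rot: [-1.389, 1.571, -1.251]
ft_force: [-0.1, -1.4, -0.7]
grip_width: 25.6
```

carry_out(
  targets=[
    [0,0.1,0,0,0.3],
    [0,0.2,0,0,0.3],
    [0,0.3,0,0,0.3],
    [0,0.3,0,0,0.3],
  ],
)

```text
t: 12.05
position: [581.7, 138.0, 181.7]
tool_rot: [1.363, 1.571, 1.501]
ft_force: [0.5, -0.6, -0.3]
grip_width: 25.4
```

```bash
python3 -c "
from h import *
plan([(*d2w(-171,0),182,7.85)])
im,W=pts('wrist');cv2.imwrite('pics/w5.png',im)
hsv=cv2.cvtColor(im,cv2.COLOR_BGR2HSV); m=(cv2.inRange(hsv,(22,150,60),(34,255,255))>0)&(W[...,2]>26)&(W[...,2]<34)
L=W[m][:,:2]-MID; L=np.c_[L@XD-165,L@YD]; print(np.percentile(L,[0.5,2,50,98,99.5],axis=0),m.sum())"
```

```text
t 12.05 pos [581.7 138.  181.7] disp [-173.4    0.7] jaw 7.9 xaxis [ 0.  0. -1.] F [ 0.5 -0.6 -0.3] w 25.37388404728828 q [0.16 0.58 1.71 0.   0.86 0.02]
(np.float64(582.0194806674494), np.float64(140.45622582564945), 182, 7.85) -> [-0.03  0.24  0.07] turn 0.1
[[-161.88577093  -34.67402595]
 [-161.40833719  -34.28827304]
 [-137.77449321    1.24845398]
 [-103.73832917   34.47478155]
 [ -95.9288272    42.24431182]] 4215
```

View pics/w5.png

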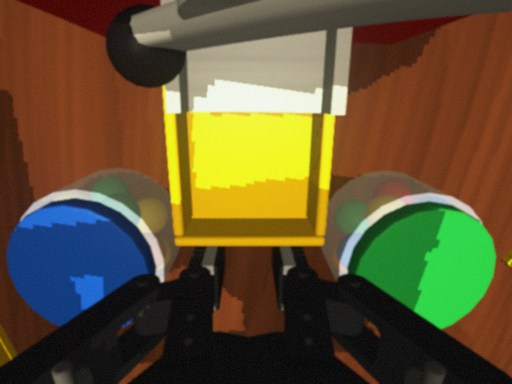

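The wrist view shows the tray between the jars, with its rear edge at row 240 and its front under the spout. The rear edge is at about -162 mm and there is no contact force yet, so I creep forward until the dispenser stops it.

carry_out(
  targets=[
    [0,0.05,0,0,0.3],
    [0,0.1,0,0,0.3],
    [0,0.15,0,0,0.3],
    [0,0.2,0,0,0.3],
  ],
)

```text
t: 12.6
position: [581.4, 139.3, 181.7]
tool_rot: [-1.716, 1.569, -1.578]
ft_force: [0.0, -5.5, 0.3]
grip_width: 25.9
```

carry_out(
  targets=[
    [0,0.05,0,0,0.3],
    [0,0.1,0,0,0.3],
    [0,0.1,0,0,0.3],
  ],
)

```text
t: 12.98
position: [581.3, 139.5, 181.8]
tool_rot: [-1.762, 1.568, -1.623]
ft_force: [1.2, -8.4, -0.0]
grip_width: 26.0
```

The force is climbing (−8.4 N along y) while the tool has stopped advancing, so the tray is against the dispenser. I back straight out, lift clear and check.

carry_out(
  targets=[
    [0,0.05,0,0,0.3],
    [0,0.05,0,0,0.3],
    [0,-0.5,0,0,0.3],
    [0,-2,0,0,0.3],
    [0,-5,0,0,0.3],
    [0,-9,0,0,0.3],
    [-5,-12,0,0,0.3],
    [-10,-12,0,0,0.3],
  ],
)

```text
t: 13.98
position: [598.0, 19.4, 282.1]
tool_rot: [3.08, 1.569, -3.067]
ft_force: [0.9, -0.4, 0.4]
grip_width: 26.0
```

```bash
python3 - <<'E'
from h import *
plan([])
for n in('wrist','side','top'):
    im,W=pts(n); cv2.imwrite(f'pics/{n}6.png',im)
    hsv=cv2.cvtColor(im,cv2.COLOR_BGR2HSV); m=(cv2.inRange(hsv,(22,150,60),(34,255,255))>0)&(W[...,2]>26)&(W[...,2]<34)
    L=W-np.r_[MID,0]; L=np.dstack([L[...,:2]@XD-165,L[...,:2]@YD]); m&=(L[...,0]>-180)&(L[...,0]<-60)&(abs(L[...,1])<37)
    Q=L[m]
    if len(Q)<20: print(n,len(Q));continue
    print(n,len(Q),np.percentile(Q,[.5,2,50,98,99.5],axis=0).round(1).tolist())
    # rear edge: outermost point in each y bin
    ys=np.arange(-28,29,4);e=[(y,np.min(Q[abs(Q[:,1]-y)<2,0])) for y in ys if (abs(Q[:,1]-y)<2).sum()>2]
    e=np.array(e)
    if len(e)>4: p=np.polyfit(e[:,0],e[:,1],1); print("rear slope",p,"centre x",p[1]+45)
    r=(cv2.inRange(hsv,(0,120,50),(8,255,255))|cv2.inRange(hsv,(172,120,50),(180,255,255)))>0
    r&=(W[...,2]>5)&(W[...,2]<130)&(abs(L[...,1])<68)&(L[...,0]>-85)&(L[...,0]<-50)
    if r.sum()>30: print("front face red",r.sum(),np.percentile(L[r],[5,25,50],axis=0).round(1).tolist())
E
```

```text
t 13.975 pos [598.   19.4 282.1] disp [-293.1    0.7] jaw 7.8 xaxis [-0.002 -0.    -1.   ] F [ 0.9 -0.4  0.4] w 26.02969201225381 q [-0.04  0.45  1.61 -0.    1.08 -0.17]
wrist 269 [[-162.2, -36.1], [-162.1, -35.2], [-161.4, -4.9], [-150.5, 24.9], [-149.3, 26.2]]
rear slope [-1.87857027e-03 -1.61773318e+02] centre x -116.77331832672226
side 45 [[-155.5, -34.5], [-155.5, -34.1], [-139.1, 5.9], [-91.9, 31.5], [-91.7, 31.6]]
top 59 [[-141.3, -32.9], [-136.2, -32.6], [-105.0, 30.9], [-71.1, 36.5], [-70.8, 36.7]]
front face red 141 [[-70.2, -63.2], [-69.5, -52.5], [-68.9, 45.2]]
```

View pics/wrist6.png

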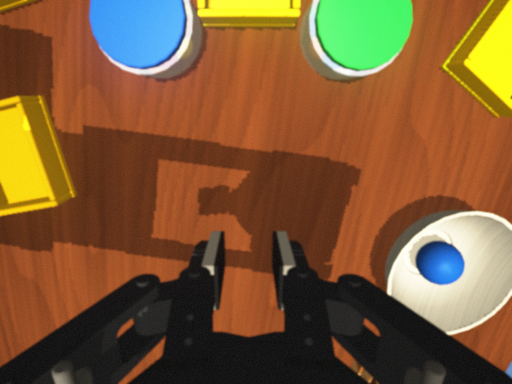

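The top view puts the front rim at about -71 mm against a face at -70 mm. The rear edge is square, with a slope of 0.002. Both agree with the contact force, and the hand is clear, so I hand in.

```bash
python3 -c "
from h import *
print(get_obs()['ft_force'],finish_job())"
```

```text
the job is handed in; nothing more can be done
[0.41634601 0.89730809 0.52847884] None
```

I pushed the tray through the gap between the jars until its leading short end rested against the dispenser front, and handed the job in at about 14 s of the 64 s allowed; no verdict was reported. I used two pushes: a two-finger push on the long side to line it up with the gap, then a straight push on the rear end.

**Last checks:**
- **Contact:** the push force rose from about 2 N to 8 N as the tool stopped advancing, which fits the tray meeting the dispenser.
- **Position:** the top view put the tray's front rim within about 1 mm of the dispenser face. The tray's centre is at about x = -116 mm, against a target of -115 mm.
- **Disagreement:** from the rear edge in the wrist view, the centre comes out at -116.8 mm, about 1 mm different. That is within the calibration error, and both values are inside the limits.
- **Alignment:** the rear edge is square to within about 0.002 rad. Sideways, the tray was within about 2 mm of centre; I judged this from the approach and the finger path, because the final views were partly blocked.
- **Hand:** clear of everything, with wrist force near zero.
- **Other objects:** I did not re-measure them at the end. The paths stayed away from them, and a side view midway showed the bowl and cube unmoved.

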